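Open the drum sander's hood and bring the belt clamp to the top

TASK

Get the small bench sander ready for a belt change: lift its blue hood by the black bar handle and swing it back over its spring's dead point, so that it stays fully open by itself when you let go. Then push the red peg round to turn the drum until its flat aluminium clamp bar faces straight up, and leave the drum there with the hood still open. Do not disturb the jar, tray, notebook and screwdriver on the worktop.

Things in the scene. Friction and masses are not known exactly. Their poses are not given: they have to be found in the camera images.
- machine: Grey bench drum sander fixed on the worktop, base 250 x 190 x 60 mm, 189 mm high with hood shut. Origin on the worktop under the base; x points from its front (handle side, near the robot) to its rear, y to its left, z up. Motor box at its left (y 38 to 90 mm, 175 mm high, front at x = -85 mm). Its right part, y -92 to -28 mm, is a bay over the base beside the drum's free end.
- hood (a joint): Angle of the blue sheet hood (130 mm wide and deep, about 0.37 kg) about a level hinge along y at the rear: 0 shut, 1.85 open stop, growing as the front goes up and back. A spring pushes it shut before the dead point and open beyond; with its weight it balances near 1.25 rad. From 1.4 it swings to the stop alone; let go earlier it falls shut. Lifting takes 3 to 4 N at the handle.
- hood_hinge (a point): Point on the hood's hinge axis, 177 mm above the worktop, in the same upright plane as the handle's middle. The axis runs along the machine's y.
- hood_handle (a point): Middle of the black round bar handle, 12 mm thick, 112 mm long, parallel to the hinge, on two 10 mm stalks 100 mm apart, 37 mm clear in front of the hood, 166 mm from the hinge axis; only base plate or worktop below it. Hood shut: its axis is 157 mm above the worktop, 20 mm lower than the hinge. It moves with the hood.
- drum (a joint): Turn angle of the drum (88 mm diameter, 55 mm long, axis along y, 117 mm above the worktop, 50 mm in front of the machine's origin, held at its left end only). 0: clamp bar and peg straight up; positive: turned from the top towards the machine's front (1.57: level to the front). Light friction (0.05 N m); it stays where it is left.
- drum_peg (a point): Middle of the round red peg, 10 mm thick, 45 mm long, that sticks out of the drum's free (right, -y) end parallel to the drum axis, 34 mm from that axis, at the same angle round the drum as the clamp bar; this point is 50 mm to the right of the machine's origin. The shut hood covers it; with the hood open it is reached from the front or above.
- drum_bar (a point): Middle of the outer face of the flat aluminium clamp bar (20 mm wide, 53 mm long, two dark screw heads) along the drum's curved face, 47 mm from the drum axis. Its z axis points outward from the face. Close behind the drum and its bay, from 4 mm behind the machine's origin, stands a grey box 125 mm high with the 172 mm high hinge wall.
- jar_cerium: Pink jar with a black lid, 52 mm diameter, 69 mm high, loose on the worktop; origin under its centre. A bystander.
- sorting_tray: Wooden tray of stones, 110 x 170 x 22 mm, loose; origin under its centre. A bystander.
- notebook_1: Blue notebook, 148 x 109 x 14 mm, loose; origin under its centre. A bystander.
- screwdriver: Screwdriver with an orange handle, 170 mm long, loose; origin under its middle. A bystander.

How it is judged (in metres and radians):
On the way, in this order (a step that is already met when the one before it is completed fails the run):
1. the hood stands open beyond its dead point with the robot's fingers off the machine (value of joint hood above 1.65 rad and contact force between the fingers and machine below 0.3 N), for 0.2 s.
2. the drum's clamp bar faces up (value of joint drum between -0.16 and 0.16 rad), for 0.2 s.
At the end, for the whole second after the job is handed in: The hood stands fully open (more than 1.65 rad) by itself and the drum is at rest with its clamp bar facing up within 0.16 rad (9 degrees) (all of step 2 and value of joint hood above 1.65 rad and velocity of joint drum between -0.05 and 0.05 rad/s); the robot touches nothing.
It fails at once if a bystander (jar, tray, notebook or screwdriver) is moved by more than 30 mm or the jar is tipped (distance of any of jar_cerium, sorting_tray, notebook_1, screwdriver from where it was at the start of the episode above 0.03 m or angle between jar_cerium's own z axis and vertical above 0.5 rad).
It also fails if it takes over 48 s, if anything falls off the work surface, if the arm or the gripper's body presses on something with over 40 N, if the wrist force passes 120 N, or if a joint passes its speed limit or range.

ROBOT

A 6-joint arm with a two-finger parallel gripper is mounted at the origin on a cart in front of the work surface, level with it; the furniture and walls round the work are solid. World frame = base frame: x ahead of the robot, y to its left, z up, the work surface at z = 0. Lengths are in mm, angles in rad, forces in N, time in s.
With the tool pointing down it reaches from about 325 to 875 mm from the base axis. Payload 4.4 kg.
Tool frame: the origin (TCP) lies on the centre line of the jaws, within the pads' length; the fingertips stand ahead of it and the grasp point (between the pads) lies 6 mm ahead of it (ctrl.tcp_to_tips is the z of the fingertips in the tool frame, in mm); z points along the fingers, y is the direction in which the jaws open and shut (so a half turn about z gives the same grasp; the last joint's range is limited). The gripper opens to 85 mm and grips with 20 to 120 N. Pads are 22 mm wide; open, the fingers measure 114 mm over their backs; the gripper's body (76 mm by 85 mm) begins 54 mm behind the grasp point. The pads swing forward as they close: fully open they stand 13 mm farther back than shut.
Start: joints at [-1.29, 0.207, 1.542, -0, 1.393, -0.15], TCP at [240.107, -522.471, 256.282] pointing down, gripper open.
Joint ranges: [-2.73, 2.73], [-0.86, 2.22], [0.23, 2.46], [-1.11, 4.25], [0.08, 2.63], [-2.82, 2.82]. Speed limits (rad/s): [2.79, 2.79, 3.14, 3.14, 3.14, 3.14].

INTERFACE

Orientations are given as a 3x3 rotation matrix whose columns are the frame's x, y, z axes.
In Python, from plant import ctrl, sensors, optics gives the robot as it stands. Calls block until the motion is done:
- ctrl.move_ptp(position, orientation): joint-space move of the TCP to a pose.
- ctrl.move_l(position, rot=None, vel=150, threshold=None): straight line of the TCP; rot=None keeps the orientation; vel is the mean speed in mm/s. With threshold (N) it stops when the force on the tool has changed by that much, and returns True; else False.
- ctrl.set_joints(angles): joint-space move.
- ctrl.gripper_to(opening, force=None): finger opening in mm; force is the grip in N (None keeps the last); returns when the fingers have stopped.
- ctrl.hold(seconds).
- ctrl.solve_ik(position, orientation): joint angles nearest the present ones, or None.
- sensors.read_state(): the state.
- optics.grab_frame(name): name is "scene" or "side" or "wrist"; returns (picture, depth): 420x560x3 uint8, red, green, blue; 420x560 float32, mm along the optical axis (not along the pixel's ray), 0 where there is no reading.
- optics.camera_params(name): a dict with "mtx" (3x3 intrinsics, pixels), "k1" (the pictures are not rectified: a ray, as slopes to the right and down, at radius r is drawn at 1 + k1 r^2 times it, then the intrinsics apply), "R" (3x3) and "t" (3): a world point X has camera coordinates R X + t; the wrist camera has in their place "T_tool_cam" (4x4, takes a point from camera to tool coordinates, whose origin is the TCP and whose axes are the flange's). Camera axes: x right, y down, z forward; pixel columns grow to the right and rows downward; lengths in mm; the calibration is good to about 2 mm. A picture is of the moment at which its call begins: read the wrist's pose just before it. camera_params takes no time and is no camera call.
A pose or a line that the arm cannot do raises ctrl.MotionError and nothing moves.
- ctrl.finish_job(): hands the job in, once; it reports no verdict.
The state is a dict: "t": time; "q": joint angles; "qvel": joint speeds; "tau": joint torques, N m; "eef_pos": TCP position; "eef_rot": TCP orientation; "force": force on the tool from outside, world axes, zero at the start; "wrist_torque": the same for the moment, N m; "grip_width": finger opening in mm.
Only numpy, scipy, OpenCV 4.12 (cv2) and the standard library are available. Lean on these libraries where they do the work, as an engineer would, in place of code of your own. Each camera call takes 0.05 s, during which the arm holds its last target. There are 200 camera calls.

## Working session

There is one attempt and no reset: what is moved stays moved. The work goes in short steps, each a Python script; the robot and the scene stay as the last script left them, time stands still between calls to the robot, and variables do not carry over. Pictures are saved under pics/ and viewed, about 8 in all and at most 12, crops included, and the job is handed in when it is done.

```bash
ls; mkdir -p pics; cat > h.py <<'E'
import numpy as np, cv2
from plant import ctrl, sensors, optics
def save(n,img): cv2.imwrite('pics/'+n+'.png',cv2.cvtColor(img,cv2.COLOR_RGB2BGR))
def cloud(name):
    st=sensors.read_state(); img,d=optics.grab_frame(name); p=optics.camera_params(name)
    h,w=d.shape; uv=np.mgrid[0:h,0:w][::-1].reshape(2,-1).T.astype(float)
    K=p['mtx']; s=cv2.undistortPoints(uv[:,None],K,np.array([p['k1'],0,0,0.]))[:,0]
    z=d.reshape(-1,1); C=np.c_[s*z,z]
    if name=='wrist':
        T=p['T_tool_cam']; X=(C@T[:3,:3].T+T[:3,3])@st['eef_rot'].T+st['eef_pos']
    else: X=(C-p['t'])@p['R']
    X[z[:,0]==0]=np.nan
    return img,X.reshape(h,w,3)
E
python3 - <<'E'
from h import *
for n in('scene','side'):
    i,X=cloud(n); save(n,i); np.save(n+'.npy',X); np.save(n+'_i.npy',i)
a=np.hstack([np.load('scene_i.npy'),np.load('side_i.npy')])
print(sensors.read_state()['t'],ctrl.tcp_to_tips)
E
```

```text
pics
0.1 25.0
```

View pics/scene.png

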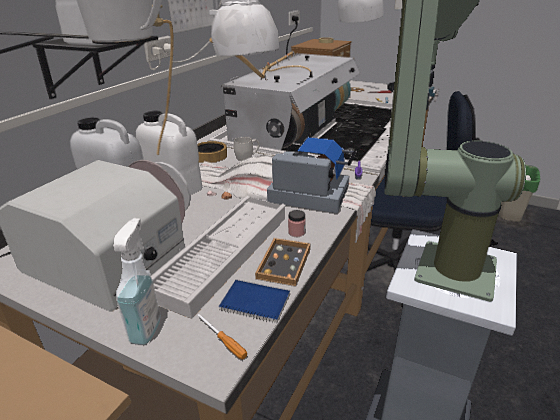

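View pics/side.png

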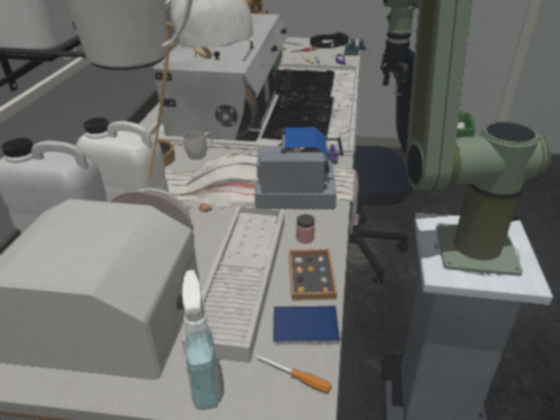

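Both views show the machine (scene ~(312,175), side ~(297,170)), motor box towards the cameras. The blue hood is behind it, and the jar is at scene (296,222). I'll measure blue pixels and the box from the depth data.

```bash
python3 - <<'E'
from h import *
for n,(x0,x1,y0,y1) in dict(scene=(255,375,125,220),side=(245,350,115,215)).items():
    i=np.load(n+'_i.npy').astype(int);X=np.load(n+'.npy')
    m=np.zeros(i.shape[:2],bool);m[y0:y1,x0:x1]=1
    b=m&(i[...,2]>i[...,0]+50)
    P=X[b];P=P[~np.isnan(P[:,0])];print(n,'blue',len(P),np.percentile(P,[1,50,99],axis=0).round())
    # motor box top: z ~175, base top z~60
    for lo,hi,nm in((168,182,'boxtop'),(54,66,'basetop'),(10,50,'baseside')):
        q=m&(X[...,2]>lo)&(X[...,2]<hi)&~b;P=X[q];
        if len(P)<20: continue
        print(nm,len(P),np.percentile(P,[2,50,98],axis=0).round().tolist(), cv2.minAreaRect(P[:,:2].astype(np.float32)))
    save(n+'_c',cv2.resize(i[y0:y1,x0:x1].astype(np.uint8),None,fx=5,fy=5,interpolation=cv2.INTER_CUBIC))
E
```

```text
scene blue 747 [[ 417. -459.   23.]
 [ 475. -239.  188.]
 [ 564. -175.  192.]]
boxtop 459 [[434.0, -182.0, 168.0], [525.0, -137.0, 175.0], [611.0, -111.0, 178.0]] ((517.0894165039062, -173.36135864257812), (179.47439575195312, 182.91107177734375), 72.4130630493164)
basetop 857 [[396.0, -715.0, 54.0], [470.0, -180.0, 60.0], [901.0, 36.0, 65.0]] ((599.9874267578125, -378.8084716796875), (408.17523193359375, 873.7633666992188), 29.47463607788086)
baseside 2701 [[364.0, -940.0, 10.0], [569.0, -146.0, 27.0], [893.0, 34.0, 49.0]] ((635.0625, -470.3209228515625), (532.9104614257812, 1052.175048828125), 15.301048278808594)
side blue 790 [[ 431. -698.    5.]
 [ 499. -242.  187.]
 [ 589. -177.  191.]]
boxtop 637 [[434.0, -282.0, 168.0], [532.0, -140.0, 174.0], [610.0, -113.0, 180.0]] ((528.9578247070312, -209.20654296875), (186.980712890625, 194.18174743652344), 4.968841075897217)
basetop 647 [[394.0, -583.0, 54.0], [464.0, -150.0, 59.0], [744.0, -108.0, 65.0]] ((554.8915405273438, -361.9378662109375), (315.8086242675781, 672.998046875), 11.995622634887695)
baseside 1925 [[363.0, -741.0, 10.0], [550.0, -131.0, 26.0], [744.0, -35.0, 49.0]] ((529.45751953125, -424.3843078613281), (399.2491455078125, 773.369384765625), 11.22380256652832)
```

View pics/scene_c.png

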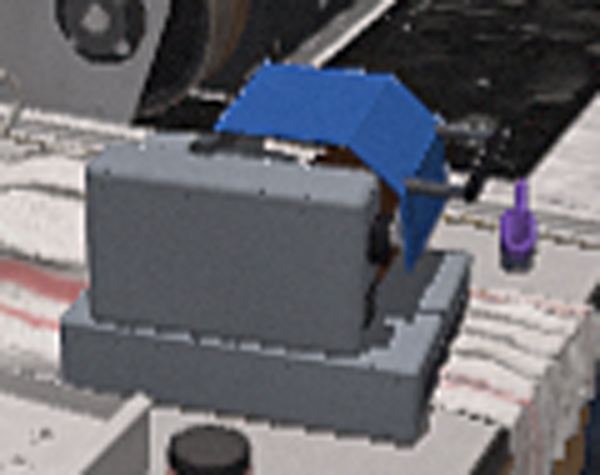

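The enlarged crop shows the handle on two stalks in front of the hood, bar around crop (475,160), i.e. scene ~(350,157). Next I fit the left faces for yaw and take a wrist view from above.

```bash
python3 - <<'E'
from h import *
for n,(x0,x1,y0,y1) in dict(scene=(255,375,125,220),side=(245,350,115,215)).items():
    X=np.load(n+'.npy')[y0:y1,x0:x1].reshape(-1,3)
    b=X[(X[:,2]>85)&(X[:,2]<160)&(X[:,1]>-150)&(X[:,1]<-80)&(X[:,0]<640)]
    vx,vy,px,py=cv2.fitLine(b[:,:2].astype(np.float32),cv2.DIST_HUBER,0,.01,.01).ravel()
    print(n,len(b),'boxleft yaw',np.arctan2(vy,vx),px,py,np.percentile(b,[1,99],axis=0).round().tolist())
    b=X[(X[:,2]>12)&(X[:,2]<50)&(X[:,1]>-170)&(X[:,1]<-80)&(X[:,0]<660)&(X[:,0]>380)]
    vx,vy,px,py=cv2.fitLine(b[:,:2].astype(np.float32),cv2.DIST_HUBER,0,.01,.01).ravel()
    print(n,len(b),'baseleft yaw',np.arctan2(vy,vx),px,py,np.percentile(b,[1,99],axis=0).round().tolist())
print(optics.camera_params('wrist'))
# look from above/in front
yaw=0.15
for p in ([400,-230,430],[420,-230,380]):
    for R in (np.array([[1,0,0],[0,-1,0],[0,0,-1.]]),np.array([[0,1,0],[1,0,0],[0,0,-1.]])):
        print(p,ctrl.solve_ik(p,R))
print(sensors.read_state()['eef_rot'].round(2))
E
```

```text
scene 1206 boxleft yaw 0.14167576 520.0341 -121.37181 [[422.0, -146.0, 86.0], [614.0, -107.0, 159.0]]
scene 794 baseleft yaw 0.12793411 514.30963 -122.26537 [[390.0, -159.0, 13.0], [658.0, -103.0, 50.0]]
side 1431 boxleft yaw 0.13836361 518.32715 -122.13088 [[422.0, -146.0, 86.0], [612.0, -107.0, 159.0]]
side 967 baseleft yaw 0.12065365 516.8427 -122.59983 [[390.0, -147.0, 13.0], [658.0, -104.0, 50.0]]
{'mtx': array([[364.6173628 ,   0.        , 283.70786621],
       [  0.        , 364.6173628 , 207.87585643],
       [  0.        ,   0.        ,   1.        ]]), 'k1': -0.09126636672124493, 'T_tool_cam': array([[-3.22060854e-05, -9.60781042e-01, -2.77308110e-01,
         7.04100095e+01],
       [ 9.99998718e-01,  4.12954622e-04, -1.54688955e-03,
         1.09236747e+00],
       [ 1.60073782e-03, -2.77307804e-01,  9.60779798e-01,
        -1.17413518e+02],
       [ 0.00000000e+00,  0.00000000e+00,  0.00000000e+00,
         1.00000000e+00]])}
[400, -230, 430] [-7.09756712e-01 -1.21001079e-01  1.53193606e+00 -4.44089210e-16
  1.73065768e+00  8.61039615e-01]
[400, -230, 430] [-7.09756712e-01 -1.21001079e-01  1.53193606e+00 -4.44089210e-16
  1.73065768e+00 -7.09756712e-01]
[420, -230, 380] [-6.82013631e-01 -7.28514460e-02  1.58666309e+00 -4.44089210e-16
  1.62778101e+00  8.88782696e-01]
[420, -230, 380] [-6.82013631e-01 -7.28514460e-02  1.58666309e+00 -4.44089210e-16
  1.62778101e+00 -6.82013631e-01]
[[ 0.91  0.42 -0.  ]
 [ 0.42 -0.91  0.  ]
 [ 0.   -0.   -1.  ]]
```

```bash
python3 - <<'E'
from h import *
y=.135;c,s=np.cos(y),np.sin(y)
R=np.array([[c,s,0],[s,-c,0],[0,0,-1.]])
ctrl.move_ptp([400,-240,430],R)
i,X=cloud('wrist'); np.save('w.npy',X);save('w1',i)
b=(X[...,2]>130)&(X[...,2]<175)&(i.max(2)<70)
P=X[b&(X[...,0]<430)];print(len(P),np.percentile(P,[1,50,99],axis=0).round())
print(sensors.read_state()['t'])
E
```

```text
1476 [[  57. -313.  145.]
 [ 396. -256.  161.]
 [ 429.  -24.  172.]]
1.525
```

View pics/w1.png

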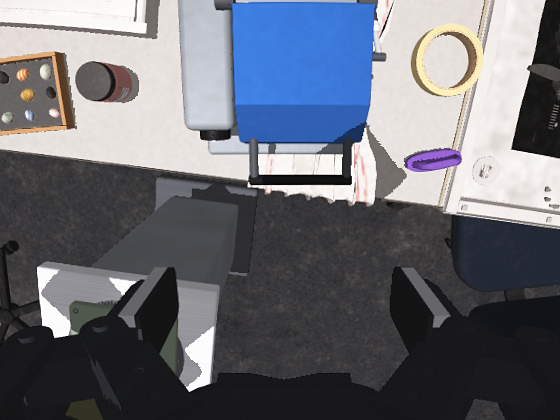

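The wrist view shows the black bar from about (249,182) to (351,180), with stalks at columns ~254 and ~347. The bar is level in the image, so the yaw is right. Next I compute handle, hinge and frame, and check IK along the arc.

```bash
python3 - <<'E'
from h import *
X=np.load('w.npy')
B=X[177:186,250:351].reshape(-1,3);B=B[(B[:,2]>145)&(B[:,2]<175)]
v=cv2.fitLine(B[:,:2].astype(np.float32),cv2.DIST_HUBER,0,.01,.01).ravel()
print(len(B),'bar yaw',np.arctan2(-v[0],v[1]) if v[1]>0 else np.arctan2(v[0],-v[1]),np.percentile(B,[1,50,99],axis=0).round(1).tolist())
e=B[:,:2]@v[:2];print('len',np.ptp(e))
y=.135;ex=np.array([np.cos(y),np.sin(y),0]);ey=np.array([-ex[1],ex[0],0]);ez=np.array([0,0,1.])
u=B@ey; mid=(u.min()+u.max())/2; Hx=np.median(B@ex)
H=Hx*ex+mid*ey; H[2]=157; hinge=H+165*ex+20*ez
print('handle',H,'hinge',hinge)
O=np.array([518,-213,0]);print('handle in machine',(H-O)@ex,(H-O)@ey)
np.savez('g.npz',H=H,hinge=hinge,ex=ex,ey=ey)
def rot(p,f=1): # p: pitch below horizontal
    z=np.cos(p)*ex-np.sin(p)*ez; yv=f*(np.sin(p)*ex+np.cos(p)*ez)
    return np.c_[np.cross(yv,z),yv,z]
for f in(1,-1):
  for p0 in(0.,.2,.4,.6,.8):
   r=[]
   for th in np.linspace(0,1.55,9):
    a=th-.121; P=hinge+166*(-np.cos(a)*ex+np.sin(a)*ez)
    p=p0+(1.4-p0)*th/1.55
    Rm=rot(p,f); q=ctrl.solve_ik(P-6*Rm[:,2],Rm); r.append(q is not None)
   Rm=rot(p0,f);q=ctrl.solve_ik(H-80*Rm[:,2],Rm)
   print(f,p0,r,'appr',q if q is None else q.round(2))
E
```

```text
805 bar yaw 0.12643334 [[381.6, -312.5, 158.8], [392.1, -259.4, 161.9], [402.0, -206.7, 163.9]]
len 108.43575586713015
handle [ 391.99217207 -259.67857005  157.        ] hinge [ 555.49089171 -237.47116873  177.        ]
handle in machine -131.1438077021172 -29.294424449317788
1 0.0 [False, True, True, True, True, True, True, True, True] appr None
1 0.2 [True, True, True, True, True, True, True, True, True] appr [-1.75  0.32  2.33  1.2   1.54 -2.67]
1 0.4 [True, True, True, True, True, True, True, True, True] appr [-1.68  0.08  2.33  1.13  1.43 -2.43]
1 0.6 [True, True, True, True, True, True, True, True, True] appr [-1.56 -0.11  2.3   1.01  1.32 -2.16]
1 0.8 [True, True, True, True, True, True, True, True, True] appr [-1.41 -0.21  2.24  0.83  1.23 -1.88]
-1 0.0 [True, True, True, True, True, True, True, True, True] appr [-1.77  0.58  2.28  1.25  1.66  0.27]
-1 0.2 [True, True, True, True, True, True, True, True, True] appr [-1.75  0.32  2.33  1.2   1.54  0.47]
-1 0.4 [True, True, True, True, True, True, True, True, True] appr [-1.68  0.08  2.33  1.13  1.43  0.71]
-1 0.6 [True, True, True, True, True, True, True, True, True] appr [-1.56 -0.11  2.3   1.01  1.32  0.98]
-1 0.8 [True, True, True, True, True, True, True, True, True] appr [-1.41 -0.21  2.24  0.83  1.23  1.26]
```

Handle top is at z≈162–164 (expected 163) and length ~110, both consistent. Next: approach, grip, and follow the arc.

```bash
cat >> h.py <<'E'
import os
if os.path.exists('g.npz'):
    g=np.load('g.npz');H,hinge,ex,ey=(g[k] for k in('H','hinge','ex','ey'));ez=np.array([0,0,1.])
def rot(p,f=-1):
    z=np.cos(p)*ex-np.sin(p)*ez; yv=f*(np.sin(p)*ex+np.cos(p)*ez)
    return np.c_[np.cross(yv,z),yv,z]
def arc(th): a=th-.121; return hinge+166*(-np.cos(a)*ex+np.sin(a)*ez)
E
python3 - <<'E'
from h import *
ctrl.gripper_to(45)
R=rot(.6); 
ctrl.move_ptp(H-90*R[:,2],R)
print(ctrl.move_l(H-6*R[:,2],vel=120,threshold=8))
s=sensors.read_state();print(s['t'],s['force'].round(1),s['eef_pos'].round(1))
ctrl.gripper_to(5,force=40)
s=sensors.read_state();print(s['t'],s['grip_width'],s['force'].round(1))
i,_=optics.grab_frame('wrist');save('grip',i)
E
```

```text
False
3.7833 [ 0.1  0.5 -0.4] [ 387.5 -260.6  160.9]
4.1833 10.740844243564208 [-5.9 -0.4  4.3]
```

View pics/grip.png

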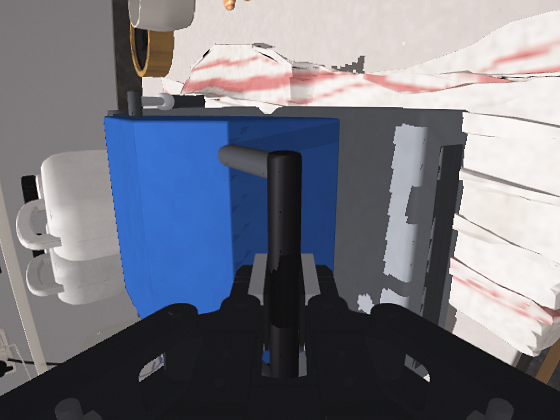

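The bar runs vertically at column ~285 between the pads (rows 255–375), width 10.7 mm, so it is held. Now I swing the hood.

```bash
python3 - <<'E'
from h import *
for th in np.linspace(.19,1.71,9):
    p=.6+.8*min(th/1.6,1); R=rot(p)
    ctrl.move_l(arc(th)-6*R[:,2],R,vel=130)
    s=sensors.read_state();print(round(th,2),round(s['t'],2),s['force'].round(1),round(s['grip_width'],1))
    if np.linalg.norm(s['force'])>45: print('stop');break
E
```

```text
0.19 4.62 [-2.9 -4.4 -4.5] 10.7
0.38 5.03 [-11.3  -4.9  -1.9] 10.5
0.57 5.42 [-15.   -2.5   4. ] 10.5
0.76 5.83 [-18.   -1.8  10.1] 10.2
0.95 6.22 [-15.3   0.4  12.8] 10.4
1.14 6.62 [-9.3 -0.7 13.9] 10.5
1.33 7.03 [-5.6 -1.4 11.9] 10.5
1.52 7.42 [-0.7 -2.8 10. ] 10.2
1.71 7.82 [ 0.8 -2.1  5.9] 10.4
```

Swung to ~1.7 rad with moderate forces. Next: release, withdraw upward, then back off and look at the drum.

```bash
python3 - <<'E'
from h import *
ctrl.gripper_to(40)
s=sensors.read_state();R=s['eef_rot'];print(s['force'].round(1))
ctrl.move_l(s['eef_pos']-60*R[:,2],vel=120)
ctrl.hold(.4);s=sensors.read_state();print(s['t'],s['force'].round(1),s['eef_pos'].round())
y=.135;c,sn=np.cos(y),np.sin(y)
Rd=np.array([[c,sn,0],[sn,-c,0],[0,0,-1.]])
z=np.array([c*np.sin(.35),sn*np.sin(.35),-np.cos(.35)])   # tilt forward
yv=Rd[:,1]; Rt=np.c_[np.cross(yv,z),yv,z]
for P in([360,-245,400],[370,-245,380],[380,-245,430],[400,-240,430]):
    q=ctrl.solve_ik(P,Rt)
    if q is not None: break
print(P,q)
ctrl.move_ptp(P,Rt)
i,X=cloud('wrist');np.save('w2.npy',X);save('w2',i)
print(sensors.read_state()['t'])
E
```

```text
[ 2.6 -0.4 -1.1]
9.25 [-0.2  0.9  0.3] [ 547. -238.  406.]
[360, -245, 400] [-1.01705042 -0.33538999  1.79678768  0.31885014  1.53475586  0.4305696 ]
11.0167
```

View pics/w2.png

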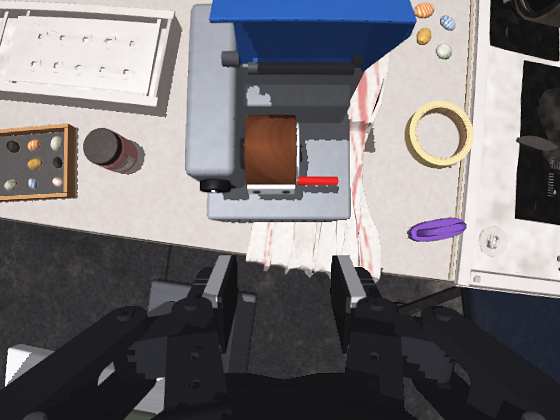

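The hood stands open. The drum is at (272,150), with its clamp bar edge at the front (272,188) and the red peg at (300–337,181) towards the front. I measure the peg.

```bash
python3 - <<'E'
from h import *
X=np.load('w2.npy');i=cv2.imread('pics/w2.png')[...,::-1].astype(int)
m=(i[...,0]>150)&(i[...,1]<60)&(i[...,2]<60);m[:165]=0;m[200:]=0;m[:,:290]=0;m[:,345:]=0
P=X[m];O=np.array([518,-213,0])
L=np.c_[(P-O)@ex,(P-O)@ey,P[:,2]];print('peg local',len(P),np.percentile(L,[2,50,98],axis=0).round(1).tolist())
# drum brown surface: fit circle in local x,z
b=np.zeros_like(m);b[118:182,250:294]=1
b&=(i[...,0]>i[...,2]+30)
P=X[b];L=np.c_[(P-O)@ex,(P-O)@ey,P[:,2]];L=L[~np.isnan(L[:,0])]
from scipy.optimize import least_squares
r=least_squares(lambda a:np.hypot(L[:,0]-a[0],L[:,2]-a[1])-44,[-50,117],loss='soft_l1');print('drum axis local x,z',r.x, 'y',np.percentile(L[:,1],[2,98]))
r=least_squares(lambda a:np.hypot(L[:,0]-a[0],L[:,2]-117)-44,[-50],loss='soft_l1');print(r.x,L[:,2].max())
for (u,v) in((255,188),(272,188),(290,188),(272,183)): p=X[v,u];print(u,v,(p-O)@ex,(p-O)@ey,p[2])
E
```

```text
peg local 317 [[nan, nan, nan], [nan, nan, nan], [nan, nan, nan]]
drum axis local x,z [-41.61043167 116.54024669] y [-20.76519287  24.22464202]
[-41.45170565] 162.52476210636078
255 188 -85.1216919965566 20.661474039403217 135.31664895006162
272 188 -85.18185883735748 1.887502205889549 135.66041707975938
290 188 -85.07515812403852 -17.956778413619084 134.72549017164158
272 183 -79.89079841333597 1.8365074709915024 137.5534940352489
```

```bash
python3 - <<'E'
from h import *
X=np.load('w2.npy');i=cv2.imread('pics/w2.png')[...,::-1].astype(int)
m=(i[...,0]>150)&(i[...,1]<60)&(i[...,2]<60);m[:165]=0;m[200:]=0;m[:,:290]=0;m[:,345:]=0
m=cv2.erode(m.astype(np.uint8),np.ones((3,3)))>0
O=np.array([518,-213,0])+(-41.5)*ex
P=X[m];P=P[~np.isnan(P[:,0])];L=np.c_[(P-O)@ex,(P-O)@ey,P[:,2]-117]
k=(np.abs(L[:,2])<60);L=L[k];print(len(L),np.percentile(L,[2,50,98],axis=0).round(1).tolist())
from scipy.optimize import least_squares
r=least_squares(lambda a:np.hypot(L[:,0]+34*np.sin(a[0]),L[:,2]-34*np.cos(a[0]))-5,[1.3],loss='soft_l1');print('peg angle',r.x,r.cost/len(L))
E
```

```text
221 [[-37.1, -68.8, 9.2], [-34.0, -48.6, 11.5], [-30.8, -29.3, 13.2]]
peg angle [1.36246073] 0.2142700664240281
```

The peg is at 1.36 rad, consistent with the clamp bar's position at the front (its upper edge reads ~1.15). Next I grip the peg from the front, tool pitched down 0.7 rad, and carry it round.

```bash
python3 - <<'E'
from h import *
A=np.array([518,-213,117.])+(-41.5)*ex-54*ey
peg=lambda a:A+34*(-np.sin(a)*ex+np.cos(a)*ez)
R=rot(.7);z=R[:,2]
ctrl.gripper_to(32)
ctrl.move_ptp(peg(1.36)-85*z,R)
print(ctrl.move_l(peg(1.36)-6*z,vel=120,threshold=8))
ctrl.gripper_to(2,force=20)
s=sensors.read_state();print(s['t'],s['grip_width'],s['force'].round(1))
if 6<s['grip_width']<13:
    for a in np.linspace(1.36,0,7)[1:]:
        ctrl.move_l(peg(a)-6*z,vel=80)
        s=sensors.read_state();print(round(a,2),round(s['t'],2),s['force'].round(1),round(s['grip_width'],1))
        if np.linalg.norm(s['force'])>45: break
i,X=cloud('wrist');save('peg',i)
E
```

```text
False
13.2917 9.187405489487233 [-4.9 -0.3  3.3]
1.13 13.54 [-8.5 -2.1  1.9] 9.1
0.91 13.79 [-7.7 -2.6  2.2] 8.9
0.68 14.04 [-5.2 -2.4  0.3] 8.9
0.45 14.29 [-0.7 -3.3 -1.3] 9.5
0.23 14.54 [ 1.7 -4.1 -5.2] 9.2
0.0 14.79 [ 0.8 -4.8 -4.3] 9.4
```

View pics/peg.png

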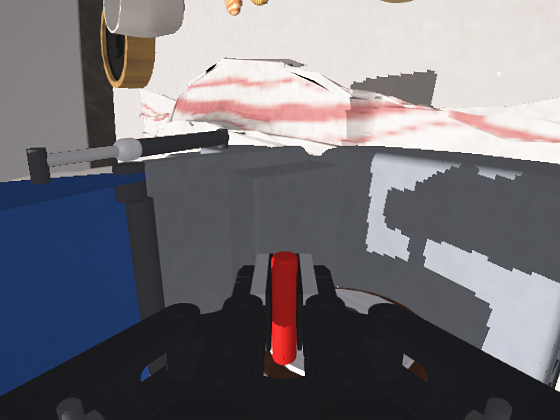

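The peg is held between the pads (column 285, rows 255–360). Now release, retreat and verify from above.

```bash
python3 - <<'E'
from h import *
ctrl.gripper_to(32)
s=sensors.read_state();R=s['eef_rot']
ctrl.move_l(s['eef_pos']-95*R[:,2],vel=120)
y=.135;c,sn=np.cos(y),np.sin(y)
z=np.array([c*np.sin(.35),sn*np.sin(.35),-np.cos(.35)]);yv=np.array([sn,-c,0]);Rt=np.c_[np.cross(yv,z),yv,z]
ctrl.move_ptp([360,-245,400],Rt);ctrl.hold(.2)
i,X=cloud('wrist');save('w3',i[0:260,130:450].repeat(2,0).repeat(2,1));s=sensors.read_state();print(s['t'],s['force'].round(1))
i=i.astype(int)
m=(i[...,0]>150)&(i[...,1]<60)&(i[...,2]<60);m[:90]=0;m[210:]=0;m[:,:290]=0;m[:,350:]=0
m=cv2.erode(m.astype(np.uint8),np.ones((3,3)))>0
O=np.array([518,-213,0])+(-41.5)*ex
P=X[m];P=P[~np.isnan(P[:,0])];L=np.c_[(P-O)@ex,(P-O)@ey,P[:,2]-117]
L=L[np.abs(L[:,2])<60];print(len(L),np.percentile(L,[2,50,98],axis=0).round(1).tolist())
from scipy.optimize import least_squares
r=least_squares(lambda a:np.hypot(L[:,0]+34*np.sin(a[0]),L[:,2]-34*np.cos(a[0]))-5,[0.],loss='soft_l1');print('peg angle',r.x,r.cost/len(L))
b=(i[...,2]>i[...,0]+50);b[100:]=0;P=X[b];P=P[P[:,2]>150];print('blue z max',np.nanmax(P[:,2]))
E
```

```text
17.175 [-0.1  0.  -0.1]
140 [[-4.5, -69.4, 35.9], [-2.4, -57.8, 38.1], [2.1, -34.4, 39.7]]
peg angle [0.0231843] 0.23620219177249904
blue z max 325.9335632800152
```

View pics/w3.png

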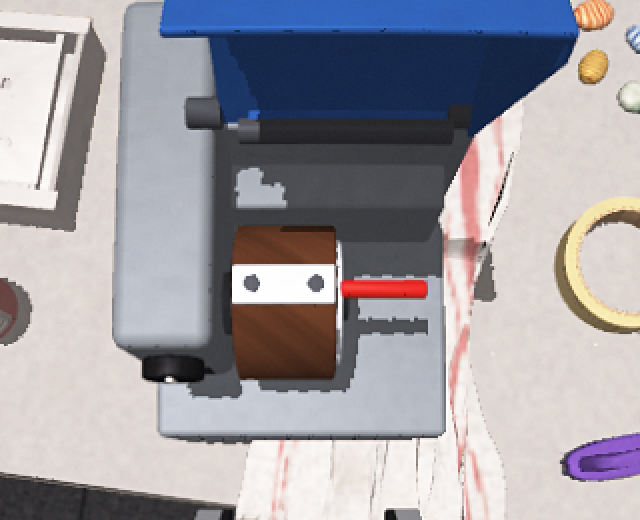

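The clamp bar (crop (284,283)) faces up, the peg is beside it at (385,288), and the hood is open. I cross-check independently with the bar's plane normal, then hand in if they agree.

```bash
python3 - <<'E'
from h import *
i,X=cloud('wrist')
P=X[134:150,248:296].reshape(-1,3);P=P[(P[:,2]>158)&(P[:,2]<170)]
n=np.linalg.svd(P-P.mean(0))[2][2];n*=np.sign(n[2])
a=np.arctan2(-n@ex,n[2]);print(len(P),'bar tilt',a,'mean z',P[:,2].mean())
if abs(a)<.12: ctrl.finish_job();print('handed in',sensors.read_state()['t'])
E
```

```text
768 bar tilt -0.0005048006614282296 mean z 163.96240857680718
the job is handed in; nothing more can be done
the job is handed in; nothing more can be done
```

The sander is ready for the belt change and I handed the job in, just after 17 s of the 48 s on the robot's clock; no verdict was reported.

- **Hood:** I gripped the bar handle and carried the hood round its hinge arc to about 1.7 rad, then let go. It was still standing open in the last picture, with its edge at about z = 326 mm. I did not measure its final angle.
- **Drum:** I gripped the red peg rather than just pushing it and carried it from 1.36 rad to the top. After release the peg read 0.02 rad and the clamp bar's face 0.00 rad from straight up, both within the 0.16 rad limit. The bar face was at z = 164 mm, as expected.
- **Robot:** after withdrawing, the tool force read about 0 N.
- **Bystanders:** the arm's path kept clear of them. I did not measure them again, and the last view only partly covers them.
- **Disagreement:** my first estimate of the machine's origin was about 8 mm too far forward compared with the fitted drum axis. I used the drum axis for the peg.

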